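# Fit the T-handle on the splined screw of the bench press

### The job

The T-handle of the bench press has been left lying on its side on the bench. Put it back on the press: bring its hub down into the round bearing housing, feel for where its teeth line up with those of the splined screw, and slide it fully home, upright, then let go. Leave the paint bottle, the thread spool and the wax tin standing where they are.

Things in the scene. Friction and masses are not known exactly. Their poses are not given: they have to be found in the camera images.
- seat (a point): Centre of the flat steel shoulder on the screw of the bench press, 130 mm above the bench: here the handle's foot rests when home. z up along the screw, y along the press's long side. The press: dark green cast iron, fixed, foot 190 x 230 mm; crosshead 62 mm wide, top at 125 mm; two brass dome nuts on it at y = +-90 mm, up to 143 mm.
- teeth_top (a point): Point on the screw axis level with the tops of the screw's teeth, 23 mm above the seat. Six straight steel teeth 60 degrees apart, 5 mm wide, 29 mm over the tips, 20 mm at the roots, ends flat with a 1.3 mm chamfer; above them a smooth brass cone, 20 to 10 mm across, 13 mm high. The angle of the teeth differs each time and is not given. The screw is stiff (2 N m): it does not turn under a light touch.
- housing_rim (a point): Centre of the mouth of the open round bearing housing that stands round the screw's teeth, level with its rim, 40 mm above the seat. Inside 56 mm across, outside 72 mm. The hub (44 mm) has 6 mm of room all round in it, too little for fingers, so a handle held low on its hub cannot go home.
- handle_mid (a point): Loose T-handle, 0.5 to 0.75 kg; point on the hub's axis half-way along (22 mm above the bench while it lies, hub level). z along the hub from open foot (z = -39 mm) to top (+39 mm), y along the bar. Hub: grey aluminium, 44 mm across. Bar: steel, 16 mm round, at z = +27 mm, a black 44 mm ball at each end (centres y = +-76 mm). It stands steadily on its foot.
- handle_boss (a point): Centre of the T-handle's square boss, through which the bar passes: 44 x 44 mm, 24 mm high along the hub's axis (12 mm either way from this point), its sides square to x and y. It lies on the hub's axis, 27 mm from handle_mid and 66 mm from the foot; same axes.
- handle_foot (a point): Centre of the hub's open foot; same axes. In it a socket 42 mm deep with six inner teeth from the very foot, 60 degrees apart, 5 mm wide, 22.4 mm between tips, 31 mm at the roots: 1 mm of play round the screw's teeth, 4 degrees either way. Out of line, the foot stops on the teeth's tops. How these teeth stand to the bar is not given.
- edge_paint: Small bottle of dark red edge paint with a white cap, 44 mm across, 85 mm high, standing. Origin at the centre of its underside, z up.
- thread: Ochre spool of thread, 48 mm across, 70 mm high, standing. Origin at the centre of its underside, z up.
- wax_tin: Round brass tin of wax, 74 mm across, 34 mm high, lying flat. Origin at the centre of its underside, z up.
Mind the look-alikes: they are no part of the job. There is more than one size of the wax_tin; the job needs the largest.

How it is judged:
At the end, for the whole second after the job is handed in: The T-handle is on the screw, upright within 0.08 rad, teeth engaged, its foot within 3 mm of the shoulder in height and 4 mm sideways (its middle within 6 mm of the screw axis), at rest and let go; paint bottle, thread spool and wax tin stand within 25 mm of where they were (horizontal distance between handle_foot and seat below 0.004 m and z of handle_foot in the frame of seat below 0.003 m and angle between handle_mid's own z axis and vertical below 0.08 rad and horizontal distance between handle_mid and seat below 0.006 m and contact force between handle and the fingers below 0.1 N and linear speed of handle below 0.02 m/s and distance of each of edge_paint, thread, wax_tin from where it was at the start of the episode below 0.025 m and angle between each of edge_paint, thread, wax_tin's own z axis and vertical below 0.4 rad); the robot touches nothing.
It fails at once if the paint bottle, thread spool or wax tin is shifted by more than 25 mm or tipped (distance of any of edge_paint, thread, wax_tin from where it was at the start of the episode above 0.025 m or angle between any of edge_paint, thread, wax_tin's own z axis and vertical above 0.4 rad).
It also fails if it takes over 61 s, if anything falls off the work surface, if the arm or the gripper's body presses on something with over 40 N, if the wrist force passes 120 N, or if a joint passes its speed limit or range.

### The arm

A 6-joint arm with a two-finger parallel gripper is mounted at the origin on the work surface. World frame = base frame: x ahead of the robot, y to its left, z up, the work surface at z = 0. Lengths are in m, angles in rad, forces in N, time in s.
With the tool pointing down it reaches from about 0.35 to 0.975 m from the base axis. Payload 17.4 kg.
Tool frame: the origin (TCP) lies on the centre line of the jaws, within the pads' length; the fingertips stand 22 mm ahead of it and the grasp point (between the pads) lies 3 mm ahead of it; z points along the fingers, y is the direction in which the jaws open and shut (so a half turn about z gives the same grasp; the last joint's range is limited). The gripper opens to 85 mm and grips with 20 to 120 N. Pads are 22 mm wide; open, the fingers measure 114 mm over their backs; the gripper's body (76 mm by 85 mm) begins 54 mm behind the grasp point. The pads swing forward as they close: fully open they stand 13 mm farther back than shut.
Start: joints at [1.205, 0.116, 1.442, -0, 1.584, -0.038], TCP at [0.217, 0.639, 0.253] pointing down, gripper open.
Joint ranges: [-2.83, 2.83], [-0.83, 2.19], [0.07, 2.5], [-1.14, 4.28], [0.01, 3], [-2.97, 2.97]. Speed limits (rad/s): [1.89, 1.89, 2.22, 3.14, 3.14, 3.14].

### API

Orientations are given as [roll, pitch, yaw] about the fixed x, y, z axes, in that order (R = Rz(yaw) Ry(pitch) Rx(roll)).
In Python, from station import ctrl gives the robot as it stands.
- The arm moves only by the tool jog_arm, never from a script. Its arguments are lists of equal length, an entry for each row: "linear": the shift along the tool's x, y, z in units of 50 mm (1.0 is 50 mm), a list of three; "delta_rot": the turn, a rotation vector about the tool's x, y, z in degrees, a list of three. A call has 1 to 10 rows; each row is the pose to reach, as a shift and turn from the pose measured when the call began, along the tool's axes at that moment; what a row does not reach only later rows make up. A row lasts 1/8 s, in which the tool goes at most 62.5 mm and 10.7 degrees, less where a joint would pass 70% of its speed; a pose out of reach is approached as far as the arm can. A call with a gripper value outside its range is refused whole. "gripper" is the closure, from -1 (fully open) to 1 (shut), so that 0 is half open, set as the call begins (left out, the last holds). The fingers move at their own pace and stop on an object; "newtons" is the grip in N (left out, the last holds). Time passes only in rows, so rows that repeat a pose let the fingers close. It gives the time, the measured TCP pose, the force and the opening at its end, in the units of the state.
- ctrl.sense(): the state, without advancing time (a new reading comes with each control period).
- ctrl.grab_frame(name): name is "scene" or "top" or "wrist"; returns the picture (400x640x3 uint8, blue, green, red); there is no depth.
- ctrl.camera_model(name): a dict with "intrinsics" (3x3 intrinsics, pixels), "xyz" and "rotation" of the camera in the world; the wrist camera has in their place "T_tool_cam" (4x4, takes a point from camera to tool coordinates, whose origin is the TCP and whose axes are the flange's). Camera axes: x right, y up, looking along -z (the intrinsics and any distortion apply to the point x, -y, -z); pixel columns grow to the right and rows downward; lengths in m; the calibration is good to about 2 mm. A picture is of the moment at which its call begins: read the wrist's pose just before it. camera_model takes no time and is no camera call.
- ctrl.finish_job(): hands the job in, once; it reports no verdict.
The state is a dict: "t": time; "joint_pos": joint angles; "qd": joint speeds; "effort": joint torques, N m; "tcp_pos": TCP position; "orientation": TCP orientation; "force": force on the tool from outside, world axes, zero at the start; "torque": the same for the moment, N m; "opening": finger opening in m.
Only numpy, scipy, OpenCV 4.12 (cv2) and the standard library are available. Lean on these libraries where they do the work, as an engineer would, in place of code of your own. Each camera call takes 0.05 s, during which the arm holds its last target. There are 200 camera calls.

## Working session

There is one attempt and no reset: what is moved stays moved. The work goes in short steps, Python scripts to look and compute and a tool call to move; the robot and the scene stay as the last step left them, time stands still between calls to the robot, and variables do not carry over. Pictures are saved under pics/ and viewed, about 8 in all and at most 12, crops included, and the job is handed in when it is done.

Besides the shell and the picture viewer there is one more tool, called as name(argument=value, ...), one argument or row to a line, values as JSON. jog_arm: Moves the arm, as the interface text tells. Its arguments: {"type":"object","properties":{"linear":{"type":"array"},"delta_rot":{"type":"array"},"gripper":{"type":"number"},"newtons":{"type":"number"}},"required":["linear","delta_rot"]}

```bash
ls; mkdir -p pics
python3 - <<'E'
from station import ctrl
import cv2
print(ctrl.sense())
for n in("scene","top"):
    cv2.imwrite(f"pics/{n}0.png",ctrl.grab_frame(n)); m=ctrl.camera_model(n); print(n,m)
print(ctrl.camera_model("wrist"))
cv2.imwrite("pics/wrist0.png",ctrl.grab_frame("wrist"))
E
```

```text
pics
{'t': 0.0, 'joint_pos': array([ 1.20519479e+00,  1.16491279e-01,  1.44229246e+00,  1.86098065e-05,
        1.58401155e+00, -3.78245084e-02]), 'qd': array([-2.05369726e-03, -7.15467998e-04, -8.25951585e-04,  3.12288955e-04,
       -5.25004156e-05, -1.07289848e-03]), 'effort': array([-3.03423978e-03, -7.31964612e+01, -6.32508588e+01, -2.37097111e-04,
        6.02296670e-03,  3.73819478e-05]), 'tcp_pos': array([0.21726513, 0.63889146, 0.25254171]), 'orientation': array([-3.14039158e+00, -6.40734498e-05,  2.81381583e+00]), 'force': array([ 0.18232147, -0.11283858,  0.70293314]), 'torque': array([-0.04054074,  0.00456609, -0.03085778]), 'opening': 0.0848745034598737}
scene {'intrinsics': array([[477.79715672,   0.        , 322.28993519],
       [  0.        , 477.79715672, 204.21013524],
       [  0.        ,   0.        ,   1.        ]]), 'xyz': array([1.27027604, 0.7556469 , 0.85130774]), 'rotation': array([0.95128952, 0.00988715, 2.42797586])}
top {'intrinsics': array([[489.5008727 ,   0.        , 311.20006433],
       [  0.        , 489.5008727 , 200.88880134],
       [  0.        ,   0.        ,   1.        ]]), 'xyz': array([ 4.20748518e-01, -3.86665207e-04,  1.14259723e+00]), 'rotation': array([ 0.18540986, -0.01421885, -1.59646656])}
{'intrinsics': array([[295.46336623,   0.        , 316.63681513],
       [  0.        , 295.46336623, 197.34239175],
       [  0.        ,   0.        ,   1.        ]]), 'T_tool_cam': array([[-5.49234377e-04,  9.54265993e-01,  2.98958380e-01,
         7.65964289e-02],
       [ 9.99999807e-01,  4.37351526e-04,  4.41146969e-04,
         1.91121693e-04],
       [ 2.90221647e-04,  2.98958564e-01, -9.54266049e-01,
        -1.21023650e-01],
       [ 0.00000000e+00,  0.00000000e+00,  0.00000000e+00,
         1.00000000e+00]])}
```

View pics/top0.png

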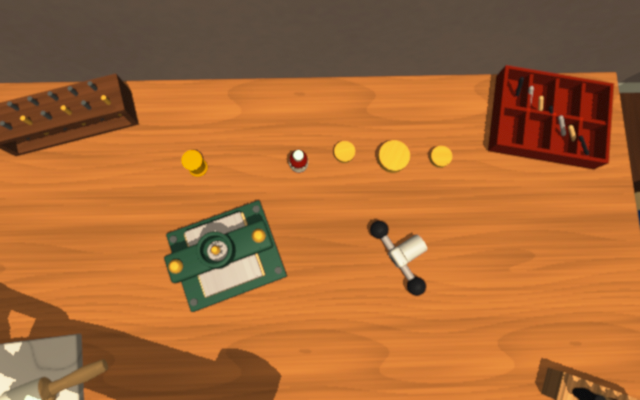

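View pics/scene0.png

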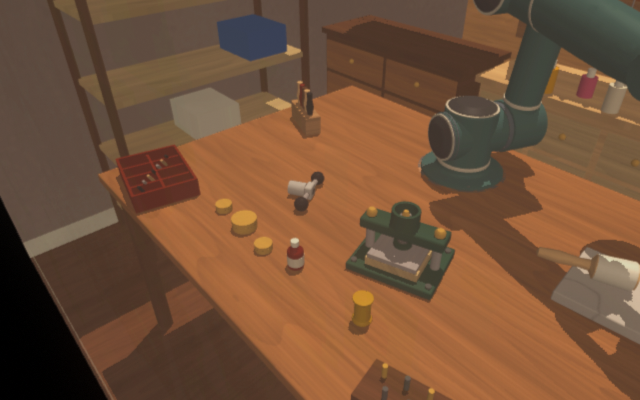

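```bash
cat > h.py <<'E'
import numpy as np, cv2
from station import ctrl
from scipy.spatial.transform import Rotation as R
def cam(name,s=None):
    m=ctrl.camera_model(name)
    if name=="wrist":
        s=s or ctrl.sense(); T=np.eye(4); T[:3,:3]=R.from_euler('xyz',s['orientation']).as_matrix(); T[:3,3]=s['tcp_pos']
        T=T@np.array(m['T_tool_cam']); return m['intrinsics'],T[:3,3],T[:3,:3]
    return m['intrinsics'],np.array(m['xyz']),R.from_euler('xyz',m['rotation']).as_matrix()
def ray(c,u,v):
    K,o,Rm=c; d=Rm@np.array([(u-K[0,2])/K[0,0],-(v-K[1,2])/K[1,1],-1.]); return o,d/np.linalg.norm(d)
def plane(c,u,v,z):
    o,d=ray(c,u,v); return o+d*(z-o[2])/d[2]
def tri(c1,p1,c2,p2):
    o1,d1=ray(c1,*p1); o2,d2=ray(c2,*p2)
    t=np.linalg.lstsq(np.c_[d1,-d2],o2-o1,rcond=None)[0]; a=o1+t[0]*d1; b=o2+t[1]*d2
    return (a+b)/2, np.linalg.norm(a-b)
def proj(c,p):
    K,o,Rm=c; q=Rm.T@(np.array(p)-o); return K[0,0]*q[0]/-q[2]+K[0,2], K[1,1]*q[1]/q[2]+K[1,2]
def blobs(mask,amin=15):
    n,l,s,c=cv2.connectedComponentsWithStats(mask.astype(np.uint8)); return [(np.round(c[i],1),s[i,4],s[i,:4]) for i in range(1,n) if s[i,4]>=amin]
E
python3 - <<'E'
from h import *
t,s=cam("top"),cam("scene")
for n,roi in(("top",(340,200,460,320)),("scene",(270,160,345,225))):
    im=cv2.imread(f"pics/{n}0.png"); x0,y0,x1,y1=roi; sub=im[y0:y1,x0:x1].astype(int)
    print(n,"black",[(b[0]+[x0,y0],b[1]) for b in blobs(sub.max(2)<50)],)
    sat=sub.max(2)-sub.min(2); 
    print("grey",[(b[0]+[x0,y0],b[1],b[2]) for b in blobs((sat<60)&(sub.max(2)>110))])
    hsv=cv2.cvtColor(im,cv2.COLOR_BGR2HSV); m=(hsv[...,0]>20)&(hsv[...,0]<32)&(hsv[...,1]>150)&(hsv[...,2]>150)
    print("yel",[(b[0],b[1]) for b in blobs(m)])
a=[];
for p in((378,229),(416,286),(405,255),(424,243),(218,250),(176,267),(259,236),(297,160),(193,160),(394,155)): print(p,plane(t,*p,0.022).round(3),plane(t,*p,.14).round(3))
E
```

```text
top black [(array([378.2, 228.9]), np.int32(212)), (array([415.8, 285.7]), np.int32(220))]
grey [(array([404.8, 252.3]), np.int32(846), array([41, 35, 45, 45], dtype=int32))]
yel [(array([394.2, 155.1]), np.int32(674)), (array([344.4, 150.8]), np.int32(286)), (array([441.4, 155.5]), np.int32(279)), (array([191.5, 160.3]), np.int32(316)), (array([258. , 235.4]), np.int32(44)), (array([213.9, 249.3]), np.int32(18)), (array([174. , 266.3]), np.int32(45))]
scene black []
grey [(array([302. , 188.4]), np.int32(390), array([18, 19, 30, 21], dtype=int32))]
yel []
(378, 229) [ 0.561 -0.174  0.022] [ 0.546 -0.156  0.14 ]
(416, 286) [ 0.429 -0.254  0.022] [ 0.428 -0.227  0.14 ]
(405, 255) [ 0.5   -0.233  0.022] [ 0.491 -0.209  0.14 ]
(424, 243) [ 0.526 -0.279  0.022] [ 0.515 -0.249  0.14 ]
(218, 250) [0.521 0.194 0.022] [0.511 0.173 0.14 ]
(176, 267) [0.485 0.288 0.022] [0.479 0.258 0.14 ]
(259, 236) [0.551 0.1   0.022] [0.538 0.09  0.14 ]
(297, 160) [0.73  0.009 0.022] [0.697 0.008 0.14 ]
(193, 160) [0.735 0.254 0.022] [0.702 0.228 0.14 ]
(394, 155) [ 0.737 -0.221  0.022] [ 0.704 -0.198  0.14 ]
```

jog_arm(
  linear=[
    [-2,-1.6,-0.8],
    [-4,-3.3,-0.8],
    [-6,-4.9,-0.8],
    [-8,-6.5,-0.8],
    [-8.5,-6.9,-0.8],
    [-8.5,-6.9,-0.8],
    [-8.5,-6.9,-0.8],
    [-8.5,-6.9,-0.8],
    [-8.5,-6.9,-0.8],
    [-8.5,-6.9,-0.8],
  ],
  delta_rot=[
    [0,0,0],
    [0,0,0],
    [0,0,0],
    [0,0,0],
    [0,0,0],
    [0,0,0],
    [0,0,0],
    [0,0,0],
    [0,0,0],
    [0,0,0],
  ],
)

```text
t: 1.4
tcp_pos: [0.5098, 0.1729, 0.2927]
orientation: [-3.14, -0.0, 2.81]
force: [0.1, -0.5, 0.1]
opening: 0.0858
```

jog_arm(
  linear=[
    [0,0,0],
  ],
  delta_rot=[
    [0,0,0],
  ],
)

```text
t: 1.52
tcp_pos: [0.5096, 0.173, 0.2925]
orientation: [-3.14, -0.001, 2.809]
force: [-0.0, -0.0, 0.3]
opening: 0.0852
```

Run:
```python
from h import *
import pickle
s=ctrl.sense(); im=ctrl.grab_frame("wrist"); cv2.imwrite("pics/w1.png",im); pickle.dump(cam("wrist",s),open("w1.pkl","wb"))
print(s['t'],s['tcp_pos'],s['orientation'],s['joint_pos'])
```

```text
1.525 [0.50964903 0.17302373 0.29254463] [-3.14007599e+00 -6.38067024e-04  2.80939831e+00] [ 2.80325516e-01 -1.90310073e-01  1.67660571e+00 -8.77328006e-04
  1.65669103e+00 -9.58351606e-01]
```

View pics/w1.png

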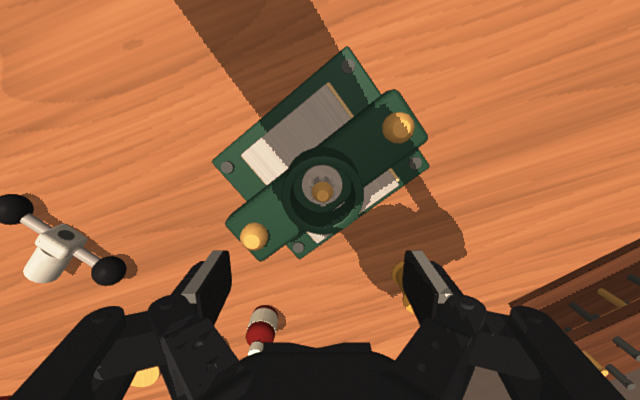

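jog_arm(
  linear=[
    [-0.6,-1.9,0],
    [-0.6,-1.9,0],
    [-0.6,-1.9,0],
    [-0.6,-1.9,0],
  ],
  delta_rot=[
    [0,0,0],
    [0,0,0],
    [0,0,0],
    [0,0,0],
  ],
)

```text
t: 2.08
tcp_pos: [0.5068, 0.0746, 0.2927]
orientation: [-3.14, -0.001, 2.811]
force: [0.8, 1.1, 0.3]
opening: 0.0851
```

Run:
```python
from h import *
import pickle
s=ctrl.sense(); im=ctrl.grab_frame("wrist"); cv2.imwrite("pics/w2.png",im); pickle.dump(cam("wrist",s),open("w2.pkl","wb"))
c=cam("wrist",s); print(s['tcp_pos'],s['qd'].round(3))
p=proj(c,[.51,.174,.17]); print(p)
w1=cv2.imread("pics/w1.png")
a=cv2.resize(w1[130:250,260:390],None,fx=4,fy=4,interpolation=cv2.INTER_CUBIC)
x,y=int(p[0]),int(p[1]); x=min(max(x,40),600)
b=cv2.resize(im[max(0,y-60):y+60,x-65:x+65],None,fx=3,fy=3,interpolation=cv2.INTER_CUBIC)
print(x-65,max(0,y-60))
o=np.zeros((600,800,3),np.uint8); a=cv2.resize(w1[140:240,270:370],None,fx=4,fy=4,interpolation=cv2.INTER_CUBIC)
o[:400,:400]=a; b=cv2.resize(im[y-50:y+50,x-50:x+50],None,fx=4,fy=4,interpolation=cv2.INTER_CUBIC); o[:b.shape[0],400:400+b.shape[1]]=b
cv2.imwrite("pics/c1.png",np.clip(o.astype(float)*1.6,0,255))
print("crop2 origin",x-50,y-50)
```

```text
[0.50683555 0.07463151 0.29268343] [ 0.01   0.007 -0.002 -0.    -0.    -0.001]
(np.float64(430.57763723901104), np.float64(164.21688212163474))
365 104
crop2 origin 380 114[ WARN:0@1.187] global loadsave.cpp:1063 imwrite_ Unsupported depth image for selected encoder is fallbacked to CV_8U.
```

View pics/c1.png

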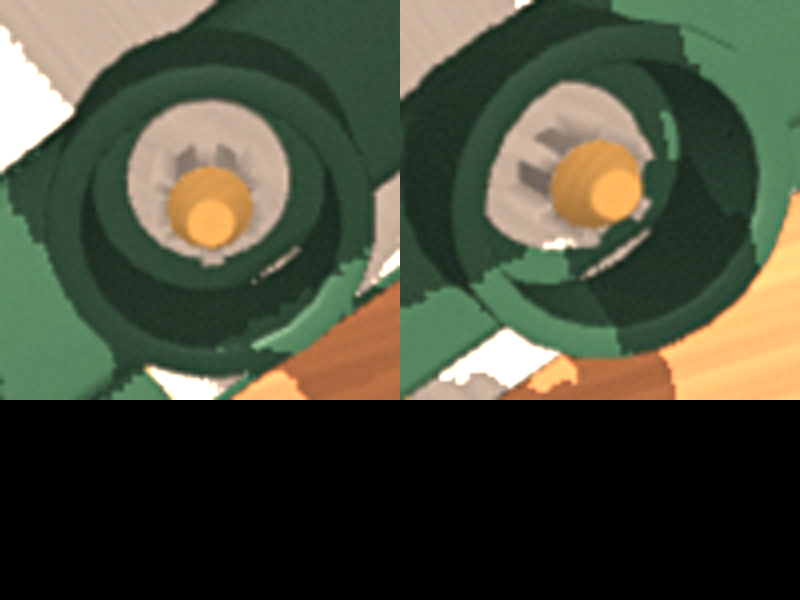

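Run:
```python
from h import *
import pickle
w1,w2=[pickle.load(open(f"w{i}.pkl","rb")) for i in(1,2)]
o=0.375
print("cone",tri(w1,(270+212/4-o,140+222/4-o),w2,(380+215/4-o,114+194/4-o)))
t,s=cam("top"),cam("scene")
D={}
for n,c in(("w1",w1),("w2",w2),("top0",t),("scene0",s)):
    im=cv2.imread(f"pics/{n}.png"); hsv=cv2.cvtColor(im,cv2.COLOR_BGR2HSV)
    m=(hsv[...,0]>12)&(hsv[...,0]<32)&(hsv[...,1]>110)&(hsv[...,2]>140)
    m2=im.max(2)<45
    print(n,"blk",[(b[0],b[1]) for b in blobs(m2,80) if b[1]<1500])
    for nm,p in(("domeA",(.479,.258,.137)),("domeB",(.538,.09,.137)),("cone",(.51,.174,.166)),("ball1",(.561,-.174,.022)),("ball2",(.429,-.254,.022))): print("  exp",nm,np.round(proj(c,p),1))
# rim: fit outer/inner via plane casts, z=0.17
for c,cx,cy,pts in((w1,270,140,[(47,200),(375,205),(210,372),(120,110),(300,110)]),(w2,380,114,[(358,190)])):
    print([plane(c,cx+a/4-o,cy+b/4-o,.17).round(4) for a,b in pts])
# inner mouth crop1
P=np.array([plane(w1,270+a/4-o,140+b/4-o,.17)[:2] for a,b in[(82,205),(340,205),(211,348),(150,330),(280,330)]])
A=np.c_[2*P,np.ones(len(P))]; x=np.linalg.lstsq(A,(P**2).sum(1),rcond=None)[0]; print("inner",x[:2],np.sqrt(x[2]+x[0]**2+x[1]**2))
P=np.array([plane(w2,380+(a-400)/4-o,114+b/4-o,.17)[:2] for a,b in[(452,200),(757,190),(615,328),(500,280),(735,250)]])
A=np.c_[2*P,np.ones(len(P))]; x=np.linalg.lstsq(A,(P**2).sum(1),rcond=None)[0]; print("inner2",x[:2],np.sqrt(x[2]+x[0]**2+x[1]**2))
```

```text
cone (array([0.51054621, 0.17816581, 0.16497263]), np.float64(2.396554322148878e-05))
w1 blk [(array([325.2, 149.8]), np.int32(1045)), (array([391. , 164.8]), np.int32(209)), (array([322.9, 205.6]), np.int32(1244)), (array([ 14.3, 208.2]), np.int32(739)), (array([ 65.9, 234.5]), np.int32(95)), (array([109.1, 270.1]), np.int32(704)), (array([582.6, 312.2]), np.int32(185))]
  exp domeA [393.8 127.7]
  exp domeB [249.3 238.2]
  exp cone [318.  196.4]
  exp ball1 [110.5 270.7]
  exp ball2 [ 11.7 208.9]
w2 blk [(array([ 72.8, 187.7]), np.int32(841)), (array([168.6, 252.2]), np.int32(654)), (array([585.4, 312.7]), np.int32(230)), (array([616.8, 336.2]), np.int32(964))]
  exp domeA [502.8  93.8]
  exp domeB [341.6 211.2]
  exp cone [428.8 163.3]
  exp ball1 [169.7 252.9]
  exp ball2 [ 73.  188.4]
top0 blk [(array([126.9,  99.5]), np.int32(220)), (array([378.3, 228.9]), np.int32(196)), (array([415.7, 285.8]), np.int32(204)), (array([585.9, 394.4]), np.int32(236))]
  exp domeA [176.3 266.9]
  exp domeB [258.9 235.9]
  exp cone [215.4 249.3]
  exp ball1 [377.9 229. ]
  exp ball2 [416.1 286.1]
scene0 blk []
  exp domeA [439.3 229.4]
  exp domeB [371.5 208.2]
  exp cone [405.  209.2]
  exp ball1 [300.9 203.6]
  exp ball2 [317.2 177.2]
[array([0.4929, 0.1467, 0.17  ]), array([0.5168, 0.2128, 0.17  ]), array([0.5422, 0.1669, 0.17  ]), array([0.4796, 0.1682, 0.17  ]), array([0.4919, 0.2038, 0.17  ])]
[array([0.5179, 0.2049, 0.17  ])]
inner [0.51006636 0.17820174] 0.028083500898813535
inner2 [0.50581779 0.17606925] 0.03155034458000596
```

```bash
cat >> h.py <<'E'
def go(p,Rt):
    """print linear (50mm units) & rotvec (deg) to reach TCP p with rotation matrix Rt"""
    s=ctrl.sense(); R0=R.from_euler('xyz',s['orientation']).as_matrix()
    print("lin",(R0.T@(np.array(p)-s['tcp_pos'])/.05).round(3),"rot",np.degrees(R.from_matrix(R0.T@Rt).as_rotvec()).round(2),"t",s['t'],"F",s['force'].round(1),"tcp",s['tcp_pos'].round(4))
def frame(z,y):
    z=np.array(z,float)/np.linalg.norm(z); y=np.array(y,float); y-=z*(y@z); y/=np.linalg.norm(y); return np.c_[np.cross(y,z),y,z]
E
python3 - <<'E'
from h import *
import pickle
w1,w2=[pickle.load(open(f"w{i}.pkl","rb")) for i in(1,2)]; t=cam("top")
B=[]
for n,a,b,c in(("b1",(109.1,270.1),(168.6,252.2),(378.3,228.9)),("b2",(14.3,208.2),(72.8,187.7),(415.7,285.8))):
    print(n,tri(w1,a,t,c),tri(w2,b,t,c)); B.append((plane(w1,*a,.022)+plane(w2,*b,.022)+plane(t,*c,.022))/3)
B=np.array(B);print(B); b=B[0]-B[1];L=np.linalg.norm(b);b/=L; C=B.mean(0); f=np.array([b[1],-b[0],0]); print(L,C,b,f)
a=-np.cos(np.radians(30))*np.array([0,0,1])+.5*f
G=C+f*.035; P=G-.009*a; print("grasp TCP",P); np.savez("hd.npz",C=C,b=b,f=f,P=P)
go(P-.1*a,frame(a,b)); go(P,frame(a,b))
E
```

```text
b1 (array([ 0.56026082, -0.17509072,  0.02222794]), np.float64(0.0016949360562231995)) (array([ 0.56049109, -0.1753416 ,  0.02108638]), np.float64(0.0015687089293579945))
b2 (array([ 0.42941393, -0.25390661,  0.01846513]), np.float64(0.00045561927142715494)) (array([ 0.4287968 , -0.25286168,  0.02298908]), np.float64(0.0016191631104808593))
[[ 0.56001779 -0.17510078  0.022     ]
 [ 0.4289484  -0.25222678  0.022     ]]
0.1520776235362602 [ 0.4944831  -0.21366378  0.022     ] [8.61858489e-01 5.07148839e-01 2.50950242e-16] [ 0.50714884 -0.86185849  0.        ]
grasp TCP [ 0.50995113 -0.23995046  0.02979423]
lin [-1.342 -5.279  3.532] rot [ 10.54 -28.73  39.68] t 2.125 F [-0.1  0.2  0.1] tcp [0.5069 0.0748 0.2927]
lin [-2.103 -5.927  5.265] rot [ 10.54 -28.73  39.68] t 2.125 F [-0.1  0.2  0.1] tcp [0.5069 0.0748 0.2927]
```

jog_arm(
  linear=[
    [-0.3,-1.1,0.5],
    [-0.6,-2.2,1.2],
    [-0.9,-3.4,2.0],
    [-1.1,-4.4,2.8],
    [-1.342,-5.279,3.532],
    [-1.342,-5.279,3.532],
    [-1.342,-5.279,3.532],
    [-1.342,-5.279,3.532],
  ],
  delta_rot=[
    [2,-6,8],
    [4,-12,16],
    [6,-18,24],
    [8,-24,32],
    [10.54,-28.73,39.68],
    [10.54,-28.73,39.68],
    [10.54,-28.73,39.68],
    [10.54,-28.73,39.68],
  ],
  gripper=-0.4,
  newtons=60,
)

```text
t: 3.12
tcp_pos: [0.4857, -0.196, 0.1181]
orientation: [3.14, 0.524, 2.104]
force: [1.1, -0.1, -0.1]
opening: 0.0599
```

Run:
```python
from h import *
s=ctrl.sense(); im=ctrl.grab_frame("wrist"); c=cam("wrist",s)
d=np.load("hd.npz"); C,b,f,P=[d[k] for k in"CbfP"]; print(s['opening'],s['joint_pos'].round(2))
z=np.array([0,0,1])
for p in(C+.076*b,C-.076*b,C+.066*f,C-.012*f+.022*z,P): cv2.drawMarker(im,tuple(int(round(v)) for v in proj(c,p)),(255,0,255),0,10,1)
cv2.imwrite("pics/w3.png",im)
a=-np.cos(np.radians(30))*z+.5*f; go(P,frame(a,b))
```

```text
0.05992715487110611 [-0.25 -0.36  2.16 -0.43  1.   -0.61]
lin [ 0.016 -0.031  2.031] rot [0.13 0.06 0.05] t 3.175 F [ 0.3 -0.   0.1] tcp [ 0.4856 -0.196   0.1181]
```

View pics/w3.png

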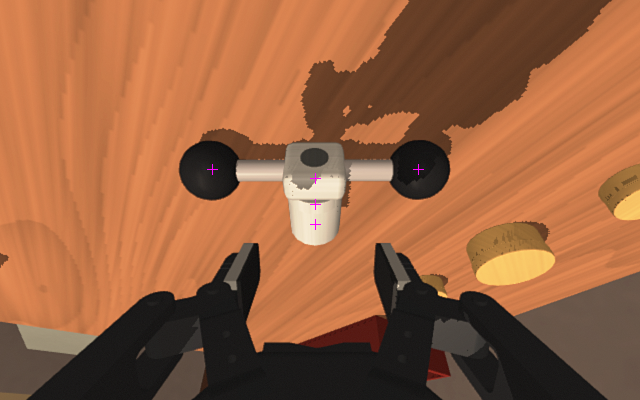

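jog_arm(
  linear=[
    [0,-0.03,0.6],
    [0,-0.03,1.2],
    [0,-0.03,1.7],
    [0.015,-0.03,2.03],
    [0.015,-0.03,2.03],
    [0.015,-0.03,2.03],
  ],
  delta_rot=[
    [0,0,0],
    [0,0,0],
    [0,0,0],
    [0,0,0],
    [0,0,0],
    [0,0,0],
  ],
)

```text
t: 3.92
tcp_pos: [0.5104, -0.2397, 0.0309]
orientation: [3.139, 0.525, 2.104]
force: [-0.9, -0.7, 1.1]
opening: 0.0596
```

jog_arm(
  linear=[
    [0,0,0],
    [0,0,0],
    [0,0,0],
    [0,0,0],
    [0,0,0],
    [0,0,0],
  ],
  delta_rot=[
    [0,0,0],
    [0,0,0],
    [0,0,0],
    [0,0,0],
    [0,0,0],
    [0,0,0],
  ],
  gripper=1,
  newtons=80,
)

```text
t: 4.68
tcp_pos: [0.5108, -0.2397, 0.0324]
orientation: [3.138, 0.527, 2.103]
force: [-5.2, 2.3, 7.5]
opening: 0.0423
```

jog_arm(
  linear=[
    [-0.4,0,-0.7],
    [-0.9,0,-1.56],
    [-0.9,0,-1.56],
    [-0.7,-0.1,-1.7],
    [-0.5,-0.2,-1.8],
    [-0.3,-0.3,-1.9],
    [-0.1,-0.4,-2.0],
    [0.1,-0.45,-2.15],
    [0.14,-0.46,-2.16],
    [0.14,-0.46,-2.16],
  ],
  delta_rot=[
    [0,0,0],
    [0,0,0],
    [0,9,0],
    [0,18,0],
    [0,27,0],
    [0,36,0],
    [0,45,0],
    [0,54,0],
    [0,63,0],
    [0,63,0],
  ],
)

```text
t: 5.92
tcp_pos: [0.46, -0.2001, 0.1207]
orientation: [3.139, -0.574, 2.106]
force: [0.2, -0.1, -6.5]
opening: 0.0419
```

jog_arm(
  linear=[
    [0,0,0],
    [0,0,0],
    [0,0,0],
    [0,0,0],
    [0,0,0],
  ],
  delta_rot=[
    [0,9,0],
    [0,18,0],
    [0,27,0],
    [0,27,0],
    [0,27,0],
  ],
)

```text
t: 6.55
tcp_pos: [0.4602, -0.1999, 0.1212]
orientation: [3.138, -1.039, 2.108]
force: [0.2, 0.0, -4.5]
opening: 0.0421
```

Run:
```python
from h import *
d=np.load("hd.npz"); b,f=d['b'],d['f']; z=np.array([0,0,1]); s=ctrl.sense()
a=-np.cos(np.radians(30))*f-.5*z
print(s['joint_pos'].round(2),s['opening']); p=s['tcp_pos'].copy(); p[2]=.05; go(p,frame(a,b))
cv2.imwrite("pics/s1.png",ctrl.grab_frame("scene")); im=ctrl.grab_frame("wrist"); cv2.imwrite("pics/w4.png",im)
o=np.vstack([cv2.imread("pics/s1.png")[100:300,150:550],cv2.resize(im,(400,250))]); cv2.imwrite("pics/c2.png",o)
```

```text
[-0.64  0.35  1.61  0.41  2.14 -1.13] 0.042111202421962264
lin [-1.228 -0.003  0.721] rot [-0.04  0.44  0.16] t 6.55 F [ 0.2  0.  -4.5] tcp [ 0.4602 -0.1999  0.1212]
```

View pics/c2.png

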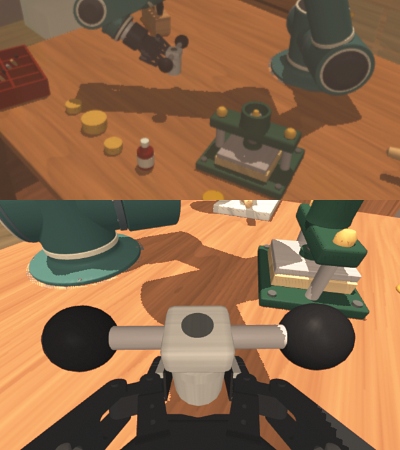

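jog_arm(
  linear=[
    [-0.5,0,0.29],
    [-1.0,0,0.59],
    [-1.3,0,0.763],
    [-1.38,0,0.81],
    [-1.38,0,0.81],
    [-1.38,0,0.81],
  ],
  delta_rot=[
    [0,0.4,0.1],
    [0,0.4,0.1],
    [0,0.4,0.1],
    [0,0.4,0.1],
    [0,0.4,0.1],
    [0,0.4,0.1],
  ],
)

```text
t: 7.4
tcp_pos: [0.4607, -0.2, 0.0427]
orientation: [3.138, -1.046, 2.107]
force: [0.4, 0.0, -6.4]
opening: 0.0418
```

jog_arm(
  linear=[
    [-0.03,0,0.02],
    [-0.06,0,0.035],
    [-0.06,0,0.035],
  ],
  delta_rot=[
    [0,0,0],
    [0,0,0],
    [0,0,0],
  ],
)

```text
t: 7.78
tcp_pos: [0.4607, -0.2, 0.0391]
orientation: [3.138, -1.046, 2.107]
force: [-0.4, -0.0, -5.5]
opening: 0.0421
```

jog_arm(
  linear=[
    [-0.03,0,0.02],
    [-0.06,0,0.035],
    [-0.06,0,0.035],
  ],
  delta_rot=[
    [0,0,0],
    [0,0,0],
    [0,0,0],
  ],
)

```text
t: 8.15
tcp_pos: [0.4607, -0.1999, 0.0365]
orientation: [3.138, -1.047, 2.108]
force: [-1.3, 0.9, 4.8]
opening: 0.0419
```

jog_arm(
  linear=[
    [0,0,0],
    [0,0,0],
    [0,0,0],
    [0,0,0],
  ],
  delta_rot=[
    [0,0,0],
    [0,0,0],
    [0,0,0],
    [0,0,0],
  ],
  gripper=-0.4,
)

```text
t: 8.65
tcp_pos: [0.4607, -0.1999, 0.0365]
orientation: [3.138, -1.047, 2.108]
force: [-1.0, -0.5, -0.5]
opening: 0.0597
```

jog_arm(
  linear=[
    [0,0,-0.4],
    [0,0,-1.0],
    [0,0,-1.8],
    [0,0,-2.6],
    [0,0,-3.0],
    [0,0,-3.0],
  ],
  delta_rot=[
    [0,0,0],
    [0,0,0],
    [0,0,0],
    [0,0,0],
    [0,0,0],
    [0,0,0],
  ],
)

```text
t: 9.4
tcp_pos: [0.527, -0.3125, 0.1117]
orientation: [3.137, -1.046, 2.108]
force: [0.4, -0.0, -0.5]
opening: 0.0597
```

Run:
```python
from h import *
s=ctrl.sense(); c=cam("wrist",s); im=ctrl.grab_frame("wrist"); t=cam("top"); tm=ctrl.grab_frame("top")
cv2.imwrite("pics/t2.png",tm); cv2.imwrite("pics/w5.png",im); print(s['tcp_pos'],s['joint_pos'].round(2))
print([ (b[0],b[1],b[2]) for b in blobs(im.max(2)<45,80)])
print("top",[(b[0],b[1]) for b in blobs(tm.max(2)<45,80)])
d=np.load("hd.npz"); b,f=d['b'],d['f']
# expected: axis = G + ... grip TCP -> hub axis
a=-np.cos(np.radians(30))*f+[0,0,-.5]
X=np.array([.4607,-.1999,.0365])+.009*a; X[2]=.066; print("exp boss",X)
for q in(X+.076*b,X-.076*b): print(np.round(proj(c,q),1),np.round(proj(t,q),1))
cv2.imwrite("pics/c3.png",np.vstack([im,tm])[:,:] if 0 else np.hstack([cv2.resize(im,(400,250)),tm[150:400,300:640]]))
```

```text
[ 0.52699197 -0.31251532  0.11165044] [-0.7   0.6   1.29  0.37  2.24 -1.16]
[(array([470.5,  32.7]), np.int32(394), array([455,  13,  60,  34], dtype=int32)), (array([398.1,  86.6]), np.int32(80), array([397,  69,   4,  38], dtype=int32)), (array([232.4, 157.7]), np.int32(1671), array([208, 134,  48,  48], dtype=int32)), (array([402.2, 159.4]), np.int32(1477), array([380, 134,  47,  47], dtype=int32)), (array([308.7, 348.6]), np.int32(39095), array([ 28, 243, 542, 157], dtype=int32))]
top [(array([545.1, 137.9]), np.int32(268)), (array([482.5, 214.3]), np.int32(1302)), (array([371.5, 244.1]), np.int32(172)), (array([410.3, 303.3]), np.int32(198)), (array([286.6, 344.8]), np.int32(743)), (array([584.8, 394.3]), np.int32(201))]
exp boss [ 0.45674717 -0.19318248  0.066     ]
[401.2 159.8] [373.  244.1]
[231.9 159.4] [411.6 303.8]
```

View pics/c3.png

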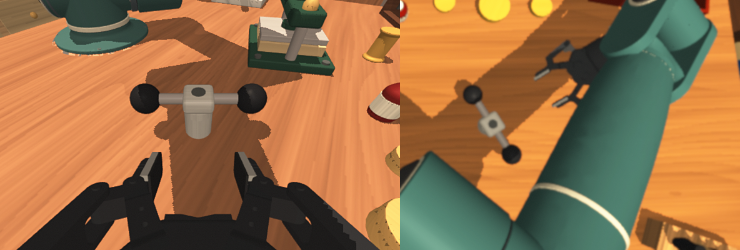

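Run:
```python
from h import *
import pickle
s=ctrl.sense(); c=cam("wrist",s); t=cam("top")
A,e1=tri(c,(403.5,157.5),t,(371.5,244.1)); B,e2=tri(c,(232,158),t,(410.3,303.3)); print(A,e1,B,e2,np.linalg.norm(A-B))
X=(A+B)/2; b=(A-B)[:2]; print(X, np.degrees(np.arctan2(b[1],b[0])))
b=np.r_[b/np.linalg.norm(b),0]; f=np.array([b[1],-b[0],0]); np.savez("st.npz",X=X,b=b,f=f)
Rt=frame([0,0,-1],f); go(s['tcp_pos']+[0,0,.12],Rt); go([X[0],X[1],.22],Rt); go(s['tcp_pos']+[0,0,.12],R.from_euler('xyz',s['orientation']).as_matrix())
```

```text
[ 0.52228755 -0.15121315  0.06679902] 0.00022073695263568854 [ 0.39162541 -0.22964094  0.0669196 ] 0.0021407620661085852 0.15239267689796673
[ 0.45695648 -0.19042705  0.06685931] 30.973591999684203
lin [ 2.08   0.004 -1.198] rot [-46.5  -46.95  80.6 ] t 9.5 F [-0.1  0.   0.3] tcp [ 0.5263 -0.3113  0.1108]
lin [3.285 0.039 1.324] rot [-46.5  -46.95  80.6 ] t 9.5 F [-0.1  0.   0.3] tcp [ 0.5263 -0.3113  0.1108]
lin [ 2.08   0.004 -1.198] rot [0. 0. 0.] t 9.5 F [-0.1  0.   0.3] tcp [ 0.5263 -0.3113  0.1108]
```

jog_arm(
  linear=[
    [1.0,0,-0.6],
    [2.08,0,-1.2],
    [2.3,0,-0.9],
    [2.5,0,-0.5],
    [2.7,0.01,0],
    [2.9,0.02,0.5],
    [3.1,0.03,0.9],
    [3.2,0.04,1.2],
    [3.285,0.04,1.32],
    [3.285,0.04,1.32],
  ],
  delta_rot=[
    [0,0,0],
    [-4,-4,7],
    [-8,-8,14],
    [-12.5,-12.5,21.5],
    [-17,-17,29.3],
    [-21.5,-21.5,37],
    [-26,-26,44.7],
    [-30.3,-30.5,52.4],
    [-34.8,-35,60.2],
    [-39,-39.3,67.6],
  ],
  gripper=-0.4,
)

```text
t: 10.75
tcp_pos: [0.4561, -0.1896, 0.2196]
orientation: [-3.028, -0.144, 0.756]
force: [0.4, -0.3, -0.3]
opening: 0.0597
```

Run:
```python
from h import *
d=np.load("st.npz"); X,f=d['X'],d['f']; go([X[0],X[1],.22],frame([0,0,-1],f)); print(ctrl.sense()['joint_pos'].round(2))
```

```text
lin [ 0.002  0.023 -0.01 ] rot [-7.38 -7.53 12.77] t 10.75 F [ 0.4 -0.3 -0.3] tcp [ 0.4561 -0.1896  0.2196]
[-0.54 -0.24  1.84  0.17  1.61  0.27]
```

jog_arm(
  linear=[
    [0,0.02,0],
    [0,0.02,0],
    [0,0.02,0],
    [0,0.02,0],
  ],
  delta_rot=[
    [-3.7,-3.8,6.4],
    [-7.38,-7.53,12.77],
    [-7.38,-7.53,12.77],
    [-7.38,-7.53,12.77],
  ],
)

```text
t: 11.25
tcp_pos: [0.4565, -0.1899, 0.2189]
orientation: [-3.139, -0.001, 0.544]
force: [-0.3, -1.6, 0.3]
opening: 0.0599
```

Run:
```python
from h import *
s=ctrl.sense(); c=cam("wrist",s); im=ctrl.grab_frame("wrist"); d=np.load("st.npz"); X,b,f=d['X'],d['b'],d['f']; cv2.imwrite("pics/w6.png",im)
bl=[x for x in blobs(im.max(2)<45,80) if x[1]<5000]; print(bl)
# ball pixel: bbox centre -> plane z .066
for x in bl:
    u,v,w,h=x[2]; print(plane(c,u+(w-1)/2,v+(h-1)/2,.066).round(4),plane(c,*x[0],.066).round(4))
# boss top face hole / light blob
hsv=cv2.cvtColor(im,cv2.COLOR_BGR2HSV); u,v=map(int,proj(c,X+[0,0,.012])); print(u,v)
for p in(X+.076*b,X-.076*b): print(np.round(proj(c,p),1))
X2=X.copy(); X2[2]=.078; cv2.drawMarker(im,tuple(int(round(q)) for q in proj(c,X2)),(255,0,255),0,10,1)
cv2.imwrite("pics/c4.png",im); print(s['orientation'],s['tcp_pos'])
```

```text
[(array([126.7,  29.2]), np.int32(590), array([120,   0,  13,  60], dtype=int32)), (array([318.5, 105.8]), np.int32(1918), array([295,  81,  48,  50], dtype=int32)), (array([317.3, 260.8]), np.int32(1148), array([298, 242,  40,  39], dtype=int32))]
[0.4911 0.0156 0.066 ] [0.4916 0.0152 0.066 ]
[ 0.522  -0.1516  0.066 ] [ 0.5218 -0.1517  0.066 ]
[ 0.3893 -0.2309  0.066 ] [ 0.3894 -0.2306  0.066 ]
317 191
[318.3 105.2]
[317.6 259. ]
[-3.13948374e+00 -7.96905292e-04  5.43795343e-01] [ 0.45650337 -0.18991976  0.21894875]
```

View pics/c4.png

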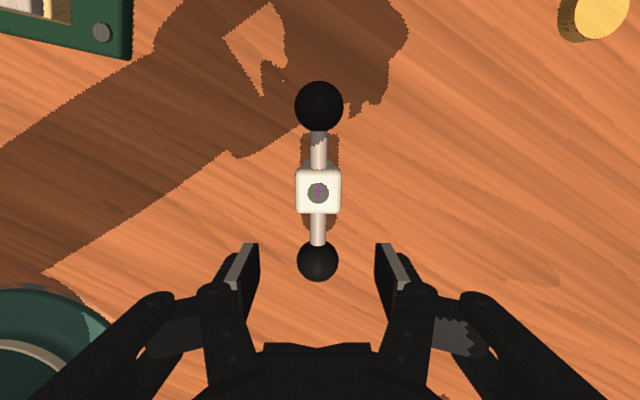

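jog_arm(
  linear=[
    [0,0,0.8],
    [0,0,1.6],
    [0,0,2.3],
    [-0.01,0,2.8],
    [-0.01,0.01,3.0],
    [-0.01,0.01,3.0],
    [-0.01,0.01,3.0],
  ],
  delta_rot=[
    [0,0,0],
    [0,0,0],
    [0,0,0],
    [0,0,0],
    [0,0,0],
    [0,0,0],
    [0,0,0],
  ],
)

```text
t: 12.18
tcp_pos: [0.4568, -0.191, 0.0701]
orientation: [-3.141, -0.002, 0.543]
force: [0.4, 0.3, -0.4]
opening: 0.0601
```

jog_arm(
  linear=[
    [0,0,0],
    [0,0,0],
    [0,0,0],
    [0,0,0],
    [0,0,0],
    [0,0,0],
  ],
  delta_rot=[
    [0,0,0],
    [0,0,0],
    [0,0,0],
    [0,0,0],
    [0,0,0],
    [0,0,0],
  ],
  gripper=1,
  newtons=80,
)

```text
t: 12.92
tcp_pos: [0.4572, -0.1911, 0.0713]
orientation: [3.141, -0.002, 0.543]
force: [-2.2, 0.8, 7.1]
opening: 0.0427
```

jog_arm(
  linear=[
    [0,0,-1],
    [0,0,-2],
    [0,0,-3],
    [0,0,-4],
    [0,0,-4],
    [0,0,-4],
  ],
  delta_rot=[
    [0,0,0],
    [0,0,0],
    [0,0,0],
    [0,0,0],
    [0,0,0],
    [0,0,0],
  ],
)

```text
t: 13.68
tcp_pos: [0.4564, -0.1911, 0.2699]
orientation: [-3.141, -0.001, 0.543]
force: [0.2, -0.4, -6.4]
opening: 0.0429
```

Run:
```python
from h import *
s=ctrl.sense(); print(s['orientation'],s['opening'],s['force'],s['torque'])
c=cam("wrist",s); im=ctrl.grab_frame("wrist"); cv2.imwrite("pics/w7.png",im)
Ri=R.from_euler('xyz',s['orientation']).as_matrix()
# ball positions in tool frame via known distance: rays to the balls
bl=[x for x in blobs(im.max(2)<45,80) if x[1]<6000]; print(bl)
S=np.array([.5105,.178])
go([*S,s['tcp_pos'][2]],frame([0,0,-1],[np.sin(s['orientation'][2]),-np.cos(s['orientation'][2]),0]))
```

```text
[-3.14055074e+00 -1.46802925e-03  5.43060518e-01] 0.04286795820174858 [ 0.22183762 -0.40880285 -6.35678312] [0.03582146 0.00561787 0.10044922]
[(array([152.8,  32.8]), np.int32(465), array([144,   0,  15,  66], dtype=int32)), (array([  7.8, 352. ]), np.int32(844), array([  0, 324,  19,  59], dtype=int32))]
lin [ 4.742e+00 -5.760e+00  5.000e-03] rot [-0.11 -0.05 -0.  ] t 13.725 F [-0.1  0.2 -6.6] tcp [ 0.4563 -0.1911  0.2693]
```

jog_arm(
  linear=[
    [0.7,-0.9,0],
    [1.4,-1.7,0],
    [2.1,-2.6,0],
    [2.8,-3.4,0],
    [3.5,-4.3,0],
    [4.2,-5.1,0],
    [4.756,-5.76,0],
    [4.756,-5.76,0],
    [4.756,-5.76,0],
    [4.756,-5.76,0],
  ],
  delta_rot=[
    [0,0,0],
    [0,0,0],
    [0,0,0],
    [0,0,0],
    [0,0,0],
    [0,0,0],
    [0,0,0],
    [0,0,0],
    [0,0,0],
    [0,0,0],
  ],
)

```text
t: 14.98
tcp_pos: [0.511, 0.1775, 0.2696]
orientation: [-3.14, -0.0, 0.542]
force: [0.7, -0.4, -6.7]
opening: 0.0427
```

Run:
```python
from h import *
s=ctrl.sense(); print(s['force'],s['torque'],s['joint_pos'].round(2))
im=ctrl.grab_frame("wrist"); cv2.imwrite("pics/w8.png",im); sc=ctrl.grab_frame("scene"); cv2.imwrite("pics/s8.png",sc)
yaw=s['orientation'][2]; x=np.array([np.cos(yaw),np.sin(yaw)]); T=np.array([.5105,.178])+.0007*x
go([*T,s['tcp_pos'][2]],frame([0,0,-1],[np.sin(yaw),-np.cos(yaw),0]))
cs=cam("scene"); u,v=map(int,proj(cs,[.51,.178,.2])); print(u,v)
cv2.imwrite("pics/c8.png",np.hstack([cv2.resize(im,(480,300)),cv2.resize(sc[v-50:v+50,u-50:u+50],(300,300))]))
```

```text
[ 0.70961959 -0.42882345 -6.68996109] [-0.04095827 -0.00791095 -0.04094788] [ 0.29 -0.18  1.71  0.    1.62  1.32]
lin [ 0.009 -0.014  0.009] rot [-0.11 -0.05 -0.  ] t 15.075 F [ 0.2 -0.2 -6.5] tcp [0.5111 0.1775 0.27  ]
407 198
```

View pics/c8.png

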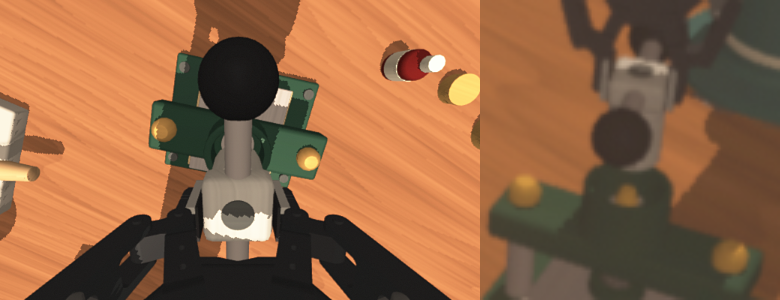

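jog_arm(
  linear=[
    [0,-0.01,0.25],
    [0.01,-0.01,0.45],
    [0.01,-0.01,0.55],
    [0.01,-0.01,0.6],
    [0.01,-0.01,0.65],
    [0.01,-0.01,0.7],
    [0.01,-0.01,0.7],
  ],
  delta_rot=[
    [0,0,0],
    [0,0,0],
    [0,0,0],
    [0,0,0],
    [0,0,0],
    [0,0,0],
    [0,0,0],
  ],
)

```text
t: 15.95
tcp_pos: [0.5112, 0.1783, 0.2349]
orientation: [-3.14, -0.001, 0.542]
force: [-0.3, 0.1, -5.6]
opening: 0.0428
```

jog_arm(
  linear=[
    [0,0,0.04],
    [0,0,0.08],
    [0,0,0.12],
    [0,0,0.12],
  ],
  delta_rot=[
    [0,0,0],
    [0,0,0],
    [0,0,0],
    [0,0,0],
  ],
)

```text
t: 16.45
tcp_pos: [0.5112, 0.1783, 0.2287]
orientation: [-3.14, -0.001, 0.542]
force: [-0.1, -0.3, -6.7]
opening: 0.0429
```

jog_arm(
  linear=[
    [0,0,0.04],
    [0,0,0.08],
    [0,0,0.1],
    [0,0,0.1],
  ],
  delta_rot=[
    [0,0,0],
    [0,0,0],
    [0,0,0],
    [0,0,0],
  ],
)

```text
t: 16.95
tcp_pos: [0.5111, 0.1783, 0.2236]
orientation: [-3.14, -0.0, 0.542]
force: [-0.0, 0.5, -6.6]
opening: 0.0428
```

jog_arm(
  linear=[
    [0,0,0.02],
    [0,0,0.04],
    [0,0,0.06],
    [0,0,0.06],
  ],
  delta_rot=[
    [0,0,0],
    [0,0,0],
    [0,0,0],
    [0,0,0],
  ],
)

```text
t: 17.45
tcp_pos: [0.5111, 0.1783, 0.2205]
orientation: [-3.14, -0.0, 0.542]
force: [-0.5, 0.3, -6.2]
opening: 0.0427
```

jog_arm(
  linear=[
    [0,0,0.02],
    [0,0,0.04],
    [0,0,0.06],
    [0,0,0.06],
  ],
  delta_rot=[
    [0,0,0],
    [0,0,0],
    [0,0,0],
    [0,0,0],
  ],
)

```text
t: 17.95
tcp_pos: [0.5111, 0.1783, 0.2174]
orientation: [-3.14, -0.0, 0.542]
force: [0.9, -0.8, -6.2]
opening: 0.0424
```

jog_arm(
  linear=[
    [0,0,0.03],
    [0,0,0.06],
    [0,0,0.1],
    [0,0,0.1],
  ],
  delta_rot=[
    [0,0,0],
    [0,0,0],
    [0,0,0],
    [0,0,0],
  ],
)

```text
t: 18.45
tcp_pos: [0.511, 0.1783, 0.2122]
orientation: [-3.139, 0.0, 0.542]
force: [-0.5, -1.1, -6.2]
opening: 0.0426
```

jog_arm(
  linear=[
    [0,0,0.04],
    [0,0,0.08],
    [0,0,0.12],
    [0,0,0.16],
    [0,0,0.16],
  ],
  delta_rot=[
    [0,0,0],
    [0,0,0],
    [0,0,0],
    [0,0,0],
    [0,0,0],
  ],
)

```text
t: 19.08
tcp_pos: [0.5109, 0.1783, 0.204]
orientation: [-3.139, 0.0, 0.542]
force: [-0.3, -0.4, -5.4]
opening: 0.0429
```

jog_arm(
  linear=[
    [0,0,0.02],
    [0,0,0.04],
    [0,0,0.04],
  ],
  delta_rot=[
    [0,0,0],
    [0,0,0],
    [0,0,0],
  ],
)

```text
t: 19.45
tcp_pos: [0.5109, 0.1782, 0.2018]
orientation: [-3.139, 0.001, 0.542]
force: [-0.2, 0.5, -6.9]
opening: 0.0427
```

jog_arm(
  linear=[
    [0,0,0.02],
    [0,0,0.04],
    [0,0,0.04],
  ],
  delta_rot=[
    [0,0,0],
    [0,0,0],
    [0,0,0],
  ],
)

```text
t: 19.82
tcp_pos: [0.5111, 0.1784, 0.2014]
orientation: [-3.14, -0.001, 0.542]
force: [-4.7, -0.7, 8.1]
opening: 0.0427
```

jog_arm(
  linear=[
    [0,0,0],
    [0,0,0],
    [0,0,0],
    [0,0,0],
  ],
  delta_rot=[
    [0,0,0],
    [0,0,0],
    [0,0,0],
    [0,0,0],
  ],
  gripper=-0.4,
)

```text
t: 20.32
tcp_pos: [0.5111, 0.1784, 0.2013]
orientation: [-3.14, -0.001, 0.542]
force: [-0.1, 0.2, -0.6]
opening: 0.0595
```

jog_arm(
  linear=[
    [0,0,-0.5],
    [0,0,-1.2],
    [0,0,-2],
    [0,0,-2.8],
    [0,0,-3],
    [0,0,-3],
    [0,0,-3],
  ],
  delta_rot=[
    [0,0,0],
    [0,0,0],
    [0,0,0],
    [0,0,0],
    [0,0,0],
    [0,0,0],
    [0,0,0],
  ],
)

```text
t: 21.2
tcp_pos: [0.511, 0.178, 0.3497]
orientation: [-3.139, 0.001, 0.542]
force: [-0.2, -0.9, 0.4]
opening: 0.06
```

Run:
```python
from h import *
s=ctrl.sense(); print(s['t'],s['tcp_pos'],s['force'].round(1))
c=cam("wrist",s); im=ctrl.grab_frame("wrist"); sc=ctrl.grab_frame("scene"); cv2.imwrite("pics/w9.png",im); cs=cam("scene"); 
b=np.array([np.cos(.542),np.sin(.542),0]); X=np.array([.5105,.178,.196])
bl=[x for x in blobs(im.max(2)<45,80) if x[1]<9000]
for x in bl:
    u,v,w,h=x[2]; print(x[1],x[2],plane(c,u+(w-1)/2,v+(h-1)/2,.196).round(4))
for p in(X+.076*b,X-.076*b,X+[0,0,.012]): print("exp",np.round(proj(c,p),1)); cv2.drawMarker(im,tuple(int(round(q)) for q in proj(c,p)),(255,0,255),0,10,1)
for q in(X+.076*b,X-.076*b): cv2.drawMarker(sc,tuple(int(round(v)) for v in proj(cs,q)),(255,0,255),0,4,1)
u,v=map(int,proj(cs,X)); cv2.imwrite("pics/c9.png",np.hstack([cv2.resize(im,(480,300)),cv2.resize(sc[v-50:v+50,u-50:u+50],(300,300))]))
```

```text
21.2 [0.51100225 0.17801527 0.34971605] [-0.2 -0.9  0.4]
1928 [293  80  49  50] [0.5764 0.2177 0.196 ]
530 [235 128  73  62] [0.5129 0.2297 0.196 ]
312 [326 143  80  32] [0.5585 0.1539 0.196 ]
83 [290 154  17  39] [0.5139 0.2011 0.196 ]
118 [326 155  19  39] [0.5312 0.1705 0.196 ]
1234 [296 240  41  40] [0.4437 0.139  0.196 ]
exp [317.  105.6]
exp [317.  258.4]
exp [317.  191.5]
```

View pics/c9.png

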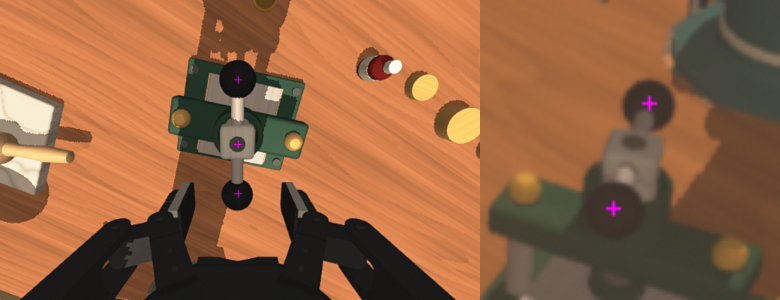

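```bash
python3 -c "
from station import ctrl
print(ctrl.finish_job())"
```

```text
the job is handed in; nothing more can be done
None
```

The T-handle is back on the press and let go, and the job was handed in at about 21 s of the 61 s allowed.

**What I did:** I gripped the lying handle low on its hub, turned it upright and stood it on the bench. I then took it again from above by the boss and lowered it into the housing. The teeth happened to line up at once, so I did not need to search by turning.

**Last checks:**
- **Seating:** it slid 23 mm past the tops of the teeth without resistance. It stopped firmly with its foot at about 130 mm, level with the shoulder; the force changed from −6.9 to +8.1 N there.
- **Position after release:** the middle of the bar measured (0.510, 0.178), within 1 mm of the measured screw axis at (0.5105, 0.178). The expected ball positions agreed in both the wrist and scene views.
- **Clear of the handle:** the gripper stood open about 150 mm above the grasp point, with under 1 N at the wrist.
- **Bottle, spool and tin:** I never moved near or touched them. I did not measure their final positions.

No check failed. The only disagreement was about 3 mm between two estimates of where the handle stood on the bench. I settled it with a view from above before gripping it again.

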